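# Rebuild the guide-roller axle of a sliding archive shelf

### The arm

A 6-joint arm with a two-finger parallel gripper is mounted at the origin on the work surface. World frame = base frame: x ahead of the robot, y to its left, z up, the work surface at z = 0. Lengths are in m, angles in rad, forces in N, time in s.
With the tool pointing down it reaches from about 0.425 to 0.95 m from the base axis. Payload 14.7 kg.
Tool frame: the origin (TCP) lies at the very end of the fingers, on their centre line; the grasp point (between the pads) lies behind it (robot.pinch_z is the z of the grasp point in the tool frame, in m); z points along the fingers, y is the direction in which the jaws open and shut (so a half turn about z gives the same grasp; the last joint's range is limited). The gripper opens to 85 mm and grips with 20 to 120 N. Pads are 22 mm wide; open, the fingers measure 114 mm over their backs; the gripper's body (76 mm by 85 mm) begins 54 mm behind the grasp point. The pads swing forward as they close: fully open they stand 13 mm farther back than shut.
Start: joints at [1.292, 0.48, 1.596, -0, 1.065, -0.047], TCP at [0.149, 0.633, 0.231] pointing down, gripper open.
Joint ranges: [-2.75, 2.75], [-0.82, 2.05], [0.23, 2.67], [-1.56, 4.7], [0.09, 2.69], [-2.92, 2.92]. Speed limits (rad/s): [1.89, 1.89, 2.39, 3.01, 3.01, 3.01].

### API

Orientations are given as a rotation vector (axis times angle).
In Python, from station import robot gives the robot as it stands.
- The arm moves only by the shell command python3 -m handwheel 'ROWS' [FORCE]. ROWS is JSON, a list of rows, each a list of 7 numbers: the turn, a rotation vector about the tool's x, y, z in degrees, then the shift along the tool's x, y, z in units of 40 mm (1.0 is 40 mm), then the opening, from -1 (shut) to 1 (fully open). In form: [[rx, ry, rz, dx, dy, dz, grip], ...]. A call has 1 to 10 rows; each row shifts and turns the commanded pose from where the row before left it, along the tool's axes as they then stand; what a row does not reach is not made up. A row lasts 1/12 s, in which the tool goes at most 41.7 mm and 7.16 degrees, less where a joint would pass 70% of its speed; a pose out of reach is approached as far as the arm can. A call is refused whole if a number of a shift passes 1 or a number of a turn 7.16, either way. A call with a gripper value outside its range is refused whole. The fingers move at their own pace and stop on an object; FORCE is the grip in N (left out, the last holds). Time passes only in rows, so rows that do not move let the fingers close. It gives the time, the measured TCP pose, the force and the opening at its end, in the units of the state.
- robot.read_state(): the state, without advancing time (a new reading comes with each control period).
- robot.grab_frame(name): name is "scene" or "top"; returns (picture, depth): 400x640x3 uint8, red, green, blue; 400x640 float32, m along the optical axis (not along the pixel's ray), 0 where there is no reading.
- robot.calibration(name): a dict with "fx", "fy", "cx", "cy" (pixels), "k1" (the pictures are not rectified: a ray, as slopes to the right and down, at radius r is drawn at 1 + k1 r^2 times it, then the intrinsics apply), "extrinsics" (4x4, takes a point from camera to world coordinates). Camera axes: x right, y up, looking along -z (the intrinsics and any distortion apply to the point x, -y, -z); pixel columns grow to the right and rows downward; lengths in m; the calibration is good to about 2 mm. A picture is of the moment at which its call begins. calibration takes no time and is no camera call.
- robot.job_done(): hands the job in, once; it reports no verdict.
Trained networks look in the newest picture that a camera, given by its name, has taken for a name from the list of things; names that differ only in an ending like _2 or _b are one class to them, and where a whole thing is asked for, a point or a joint stands for the part that bears it (a point fixed in the world has none). Each returns a list of dicts, best first, with "conf" (0 to 1); they miss things now and then, are a little off and sometimes report something else, mostly with a low value. They report only what shows in the picture. A call takes as long as a camera call.
- robot.look_for(label, camera): "extent" ([centre column, centre row, width, height] in pixels, round what is visible of it).
- robot.regions_of(label, camera): "pixels" (400x640 bool, what is visible of it) and "extent" ([centre column, centre row, width, height] in pixels, round what is visible of it).
- robot.landmark_of(label, camera): "xy" ([column, row] in pixels: a listed point, or the origin of a listed thing).
The state is a dict: "time_s": time; "qpos": joint angles; "joint_velocities": joint speeds; "effort": joint torques, N m; "tcp_pos": TCP position; "ee_rot": TCP orientation; "ft_force": force on the tool from outside, world axes, zero at the start; "torque": the same for the moment, N m; "grip_width": opening from 0.0 (shut) to 1.0 (fully open).
Only numpy, scipy, OpenCV 4.12 (cv2) and the standard library are available. Lean on these libraries where they do the work, as an engineer would, in place of code of your own. Each camera call takes 0.05 s, during which the arm holds its last target.

### The job

Rebuild the guide-roller axle on the bracket: thread onto its upright bolt first the spacer tube, then the flat washer, then the flanged bushing with its flange down, and press the stack down until the tight black collar beneath it sits fully home on the nut, then let go. The bolt is clamped somewhere along the bracket's slot, so feel gently for its end and never press on the bracket or bolt with more than about 25 N. Leave the other things on the table where they lie.

Things in the scene. Friction and masses are not known exactly. Their poses are not given: they have to be found in the camera images.
- bracket: Grey steel plate, 130 (its x) x 80 (its y) x 10 mm high, fixed flat on the table. Origin: centre of its underside; z up. A bright steel bolt, 16 mm in diameter, stands in the plate's slot, clamped by a dark hexagon nut on the plate (10 mm high, 32 mm over corners): the nut's top is 20 mm and the bolt's end 100 mm above the table. The bolt's end is chamfered to 14 mm diameter over its last 2 mm.
- slot (a point): Centre of the slot, on the plate's top face, 10 mm above the bracket's origin. The slot runs along the bracket's x. The bolt's own place is not reported: it stands on the slot's centre line (bracket y = 0), anywhere from 22 mm to one side of this point to 22 mm to the other along x, and does not move.
- collar (a joint): Black plastic collar, 26 mm diameter, 6 mm high, gripping the bolt above the nut. Value: height of its underside above the nut's top (m); 0 is fully home on the nut, its top then 26 mm above the table. It starts 18 to 30 mm up, slides stiffly straight down only when pushed with about 8 N, and stays where it is left.
- spacer_mid (a point): Centre of the spacer, half-way up: a plain steel tube standing on end, 30 mm outer diameter, 28 mm high, 18.5 mm bore right through, about 95 g. z is its axis. Home in the stack its centre is 40 mm above the table.
- washer_mid (a point): Centre of the washer, half-way up: a thick flat steel ring lying flat, 48 mm outer diameter, 8 mm high, 18.5 mm bore, about 95 g. z is its axis. Home in the stack its centre is 58 mm above the table.
- bushing_mid (a point): Centre of the bushing, half-way up (12 mm): a steel sleeve 24 mm high in all with a 18.5 mm bore right through, about 110 g; its lowest 6 mm is a flange of 40 mm diameter, the 18 mm above it a neck of 30 mm diameter to grip. It starts with the flange down, as it must end. z is its axis, up. Home in the stack its centre is 74 mm above the table.
- spare_nut: Bystander: a loose dark hexagon nut, 30 mm over its corners, 12 mm high. Origin: centre of its underside. Leave it alone.
- screwdriver: Bystander: a screwdriver with a black handle, 200 mm long, lying along its x; origin at mid-length on the table. Leave it alone.
- wrench: Bystander: a wrench, 180 mm long, lying along its x; origin at mid-length on the table. Leave it alone.
- roller: Bystander: a black grooved roller, 64 mm diameter, 30 mm high. Origin: centre of its underside. Leave it alone.
- grease: Bystander: an amber jar, 70 mm diameter, 70 mm high. Origin: centre of its underside. Leave it alone.

How it is judged:
On the way, in this order (a step that is already met when the one before it is completed fails the run):
1. the spacer is well down on the bolt (z of spacer_mid in the frame of bracket below 0.094 m and x of spacer_mid in the frame of bracket between -0.0255 and 0.0255 m and y of spacer_mid in the frame of bracket between -0.004 and 0.004 m), for 0.2 s.
2. the washer is threaded over the bolt's end, above the spacer (all of step 1 and z of washer_mid in the frame of bracket below 0.0985 m and x of washer_mid in the frame of bracket between -0.0255 and 0.0255 m and y of washer_mid in the frame of bracket between -0.004 and 0.004 m), for 0.2 s.
3. the bushing is threaded over the bolt's end, above the washer (all of step 2 and z of bushing_mid in the frame of bracket below 0.106 m and x of bushing_mid in the frame of bracket between -0.0255 and 0.0255 m and y of bushing_mid in the frame of bracket between -0.004 and 0.004 m), for 0.2 s.
At the end, for the whole second after the job is handed in: Collar home on the nut (within 3 mm); on it, round the bolt, spacer, washer and bushing (flange down) in that order, let go, centres 40, 58, 74 mm over the table (-3, +4 mm), square within 0.15 rad, within 25.5 mm of the slot centre along the slot, 4 mm across (value of joint collar below 0.003 m and z of spacer_mid in the frame of bracket between 0.037 and 0.044 m and x of spacer_mid in the frame of bracket between -0.0255 and 0.0255 m and y of spacer_mid in the frame of bracket between -0.004 and 0.004 m and angle between the z axis of each of spacer_mid, washer_mid, bushing_mid and the z axis of bracket, either way round below 0.15 rad and z of washer_mid in the frame of bracket between 0.055 and 0.062 m and x of washer_mid in the frame of bracket between -0.0255 and 0.0255 m and y of washer_mid in the frame of bracket between -0.004 and 0.004 m and z of bushing_mid in the frame of bracket between 0.071 and 0.078 m and x of bushing_mid in the frame of bracket between -0.0255 and 0.0255 m and y of bushing_mid in the frame of bracket between -0.004 and 0.004 m and angle between bushing_mid's own z axis and vertical below 0.15 rad and contact force between bracket and the arm below 0.1 N); the robot touches nothing.
It fails at once if the bracket, with its bolt and collar, is pressed with more than 28 N (contact force between bracket and anything else above 28 N).
It fails at once if a bystander is moved by more than 20 mm (distance of any of spare_nut, screwdriver, wrench, roller, grease from where it was at the start of the episode above 0.02 m).
It also fails if it takes over 72 s, if anything falls off the work surface, if the arm or the gripper's body presses on something with over 40 N, if the wrist force passes 120 N, or if a joint passes its speed limit or range.

## Working session

There is one attempt and no reset: what is moved stays moved. The work goes in short steps, Python scripts to look and compute and a shell command to move; the robot and the scene stay as the last step left them, time stands still between calls to the robot, and variables do not carry over. Pictures are saved under pics/ and viewed, and the job is handed in when it is done.

```bash
ls; mkdir -p pics
python3 - <<'E'
from station import robot
import cv2
s=robot.read_state(); print({k:s[k] for k in s}); print(robot.pinch_z)
for n in("scene","top"):
    p,d=robot.grab_frame(n); cv2.imwrite(f"pics/{n}0.png",p[:,:,::-1]); c=robot.calibration(n); print(n,c)
E
```

```text
pics
{'time_s': 0.0, 'qpos': array([ 1.29238951e+00,  4.80840188e-01,  1.59687425e+00, -1.27515330e-05,
        1.06510021e+00, -4.66104420e-02]), 'joint_velocities': array([ 0.00060856, -0.00111226,  0.0004002 , -0.00076776, -0.00125921,
       -0.00222088]), 'effort': array([ 2.86752918e-03, -9.50653267e+01, -4.30181658e+01,  2.09625573e-04,
        1.23863915e-02, -9.75101966e-05]), 'tcp_pos': array([0.14919806, 0.63221869, 0.23066683]), 'ee_rot': array([-3.63259009e-01, -3.12033181e+00,  1.89693600e-03]), 'ft_force': array([ 0.06895906,  0.31325741, -0.0514757 ]), 'torque': array([-0.01141353,  0.046608  ,  0.04513147]), 'grip_width': 0.999580536175046}
-0.0187
scene {'fx': 390.96328788427996, 'fy': 390.96328788427996, 'cx': 324.06148730423996, 'cy': 192.3593027164006, 'k1': -0.06327421665699322, 'extrinsics': array([[-0.05230938, -0.66362442,  0.74623479,  1.29436156],
       [ 0.99844356, -0.04922971,  0.02620881,  0.04218916],
       [ 0.01934412,  0.74644428,  0.6651667 ,  0.67831415],
       [ 0.        ,  0.        ,  0.        ,  1.        ]])}
top {'fx': 505.1582780393337, 'fy': 505.1582780393337, 'cx': 324.1619817820243, 'cy': 206.35407363680372, 'k1': -0.04463484997796568, 'extrinsics': array([[-0.02354812,  0.99170437, -0.12636423,  0.4111415 ],
       [-0.99972068, -0.02310473,  0.00497354,  0.02753656],
       [ 0.00201267,  0.12644605,  0.99197144,  1.54263286],
       [ 0.        ,  0.        ,  0.        ,  1.        ]])}
```

View pics/scene0.png

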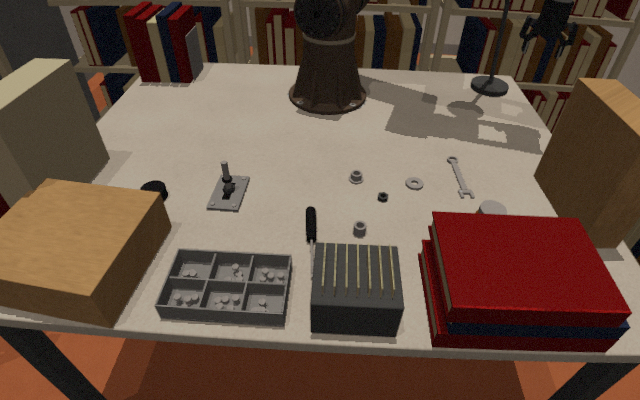

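View pics/top0.png

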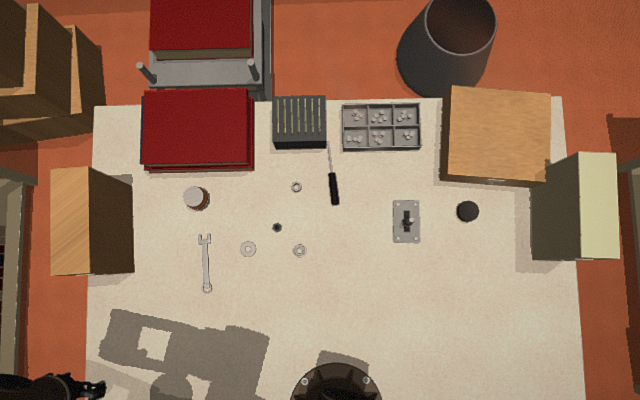

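Scene view: bracket with bolt (228,190), bushing (356,176), washer (414,183), spacer (360,229), spare nut (382,197). Top view: bracket (406,221), spacer (296,187), bushing (299,251), washer (248,249), nut (277,227).

```bash
cat > h.py <<'E'
from station import robot
import numpy as np, cv2
from scipy.optimize import least_squares
def K(c): return np.array([[c['fx'],0,c['cx']],[0,c['fy'],c['cy']],[0,0,1]])
def rays(cam,uv):
    c=robot.calibration(cam)
    n=cv2.undistortPoints(np.asarray(uv,float).reshape(-1,1,2),K(c),np.array([c['k1'],0,0,0,0])).reshape(-1,2)
    d=np.c_[n[:,0],-n[:,1],-np.ones(len(n))]
    E=np.array(c['extrinsics']); return E[:3,3],d@E[:3,:3].T
def onplane(cam,uv,z):
    o,d=rays(cam,uv); return o+d*((z-o[2])/d[:,2])[:,None]
def cloud(cam,depth,mask):
    r,c=np.nonzero(mask&(depth>0)); o,d=rays(cam,np.c_[c,r]); return o+d*depth[r,c][:,None]
def proj(cam,P):
    c=robot.calibration(cam);E=np.array(c['extrinsics']);q=(np.asarray(P)-E[:3,3])@E[:3,:3]
    s=np.c_[q[:,0],-q[:,1]]/-q[:,2:3]; r2=(s**2).sum(1,keepdims=True); s=s*(1+c['k1']*r2)
    return s*[c['fx'],c['fy']]+[c['cx'],c['cy']]
def tri(uv1,uv2):
    A=[];b=[]
    for cam,uv in(("scene",uv1),("top",uv2)):
        o,d=rays(cam,[uv]); d=d[0]/np.linalg.norm(d[0]); M=np.eye(3)-np.outer(d,d); A.append(M);b.append(M@o)
    return np.linalg.lstsq(np.vstack(A),np.hstack(b),rcond=None)[0]
E
python3 - <<'E'
from h import *
Z={'spacer_mid':.014,'washer_mid':.004,'bushing_mid':.012,'slot':.010,'collar':.05,'bracket':0}
H={'spacer_mid':.028,'washer_mid':.008,'bushing_mid':.024}
D={}
for cam in("scene","top"):
    p,d=robot.grab_frame(cam); np.savez(f'f_{cam}.npz',p=p,d=d)
    for l in Z:
        r=robot.landmark_of(l,cam)[:2]
        for q in r: print(cam,l,round(q['conf'],2),np.round(q['xy'],1),np.round(onplane(cam,[q['xy']],Z[l])[0],4))
    for l in H:
        r=robot.regions_of(l,cam)
        if r:
            m=r[0]['pixels']; P=cloud(cam,d,m); t=P[P[:,2]>P[:,2].max()-.004]
            print('  reg',cam,l,m.sum(),r[0]['extent'],'zmax',P[:,2].max().round(4),np.round((P[:,:2].min(0)+P[:,:2].max(0))/2,4),'topmean',t.mean(0).round(4))
print(robot.read_state()['time_s'])
E
```

```text
scene spacer_mid 0.47 [359.7 226.1] [0.6613 0.1053 0.014 ]
scene washer_mid 0.62 [355.  176.8] [0.4681 0.0963 0.004 ]
scene washer_mid 0.53 [416.6 182.7] [0.4803 0.2625 0.004 ]
scene bushing_mid 0.59 [353.8 176.5] [0.4768 0.0924 0.012 ]
scene slot 0.75 [226.8 189.8] [ 0.5533 -0.2351  0.01  ]
scene slot 0.33 [309.1 246.6] [ 0.7281 -0.0079  0.01  ]Traceback (most recent call last):
  File "<stdin>", line 8, in <module>
ValueError: it knows: bracket, bushing_mid, grease, roller, screwdriver, slot, spacer_mid, spare_nut, washer_mid, wrench
```

Run:
```python
import cv2
a=cv2.imread('pics/scene0.png'); b=cv2.imread('pics/top0.png')
x=cv2.resize(a[155:215,200:260],(400,400),interpolation=cv2.INTER_CUBIC)
y=cv2.resize(b[190:250,376:436],(400,400),interpolation=cv2.INTER_CUBIC)
cv2.imwrite('pics/z0.png',cv2.hconcat([x,y]))
```

```text
(no output)
```

View pics/z0.png

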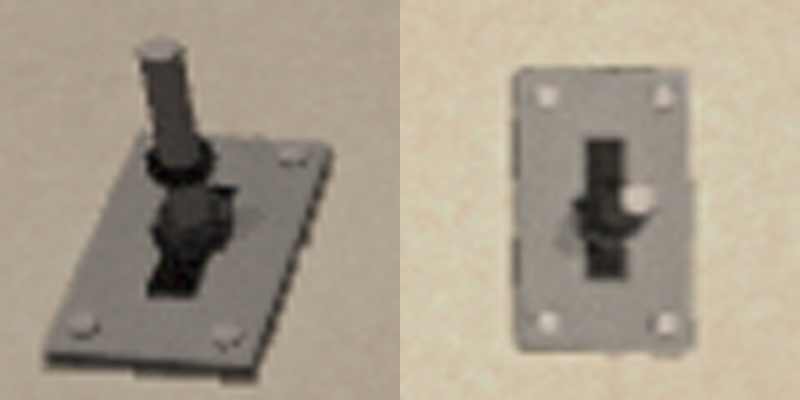

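Crop shows the bolt end at about scene (223.7,161.8) and top (411.3,219.3); the slot runs along the world x axis.

```bash
python3 - <<'E'
from h import *
Z={'spacer_mid':.014,'washer_mid':.004,'bushing_mid':.012,'slot':.010,'bracket':0}
H={'spacer_mid':.028,'washer_mid':.008,'bushing_mid':.024}
for cam in("scene","top"):
    p,d=robot.grab_frame(cam); np.savez(f'f_{cam}.npz',p=p,d=d)
    for l in Z:
        r=robot.landmark_of(l,cam)[:3]
        for q in r: print(cam,l,round(q['conf'],2),np.round(q['xy'],1),np.round(onplane(cam,[q['xy']],Z[l])[0],4))
    for l in H:
        for q in robot.regions_of(l,cam)[:2]:
            m=q['pixels']; P=cloud(cam,d,m)
            print('  reg',cam,l,round(q['conf'],2),m.sum(),np.round(q['extent'],1),'zmax',P[:,2].max().round(4),np.round((P[:,:2].min(0)+P[:,:2].max(0))/2,4))
print('bolt',tri((223.7,161.8),(411.3,219.3)),onplane('scene',[(223.7,161.8)],.1),onplane('top',[(411.3,219.3)],.1))
# screws: scene & top crops -> bracket
f=lambda X,Y,ox,oy:((X+.5)*.15-.5+ox,(Y+.5)*.15-.5+oy)
print(robot.read_state()['time_s'])
E
python3 - <<'E'
import cv2
a=cv2.imread('pics/scene0.png'); b=cv2.imread('pics/top0.png')
t=[]
for im,cs in((a,[(360,229),(414,183),(356,176)]),(b,[(296,187),(248,249),(299,251)])):
    t.append(cv2.hconcat([cv2.resize(im[v-12:v+13,u-12:u+13],(250,250),interpolation=cv2.INTER_CUBIC) for u,v in cs]))
cv2.imwrite('pics/z1.png',cv2.vconcat(t))
E
```

```text
scene spacer_mid 0.47 [360.6 229.9] [0.6732 0.1072 0.014 ]
scene spacer_mid 0.17 [381.4 200.5] [0.5691 0.1612 0.014 ]
scene washer_mid 0.51 [412.7 183.9] [0.4862 0.2513 0.004 ]
scene bushing_mid 0.55 [356.9 176.3] [0.4753 0.1008 0.012 ]
scene slot 0.69 [229.6 190.5] [ 0.5554 -0.2272  0.01  ]
scene bracket 0.86 [231.4 191.5] [ 0.5479 -0.2256  0.    ]
  reg scene spacer_mid 0.47 181 [362.2 229.3   8.9  17. ] zmax 0.0308 [0.6589 0.1055]
  reg scene washer_mid 0.71 191 [415.2 183.2  20.6   8.9] zmax 0.0118 [0.4851 0.2558]
  reg scene bushing_mid 0.73 164 [356.3 176.9  13.8  11.5] zmax 0.0261 [0.4687 0.0991]
top spacer_mid 0.41 [296.6 247.7] [0.482  0.1061 0.014 ]
top washer_mid 0.48 [248.5 244.7] [0.4949 0.2528 0.004 ]
top bushing_mid 0.66 [296.6 250. ] [0.4751 0.1063 0.012 ]
top slot 0.72 [405.1 220.2] [ 0.558  -0.2261  0.01  ]
top bracket 0.79 [406.9 221.1] [ 0.5561 -0.2332  0.    ]
  reg top washer_mid 0.61 180 [250.1 251.2  18.1  21.3] zmax 0.0186 [0.4834 0.2557]
  reg top bushing_mid 0.46 112 [301.1 251.1  14.8  11.5] zmax 0.0298 [0.4754 0.0949]
bolt [ 0.55168274 -0.22959635  0.09962685] [[ 0.55214868 -0.22974904  0.1       ]] [[ 0.55157709 -0.22921919  0.1       ]]
1.25
```

View pics/z1.png

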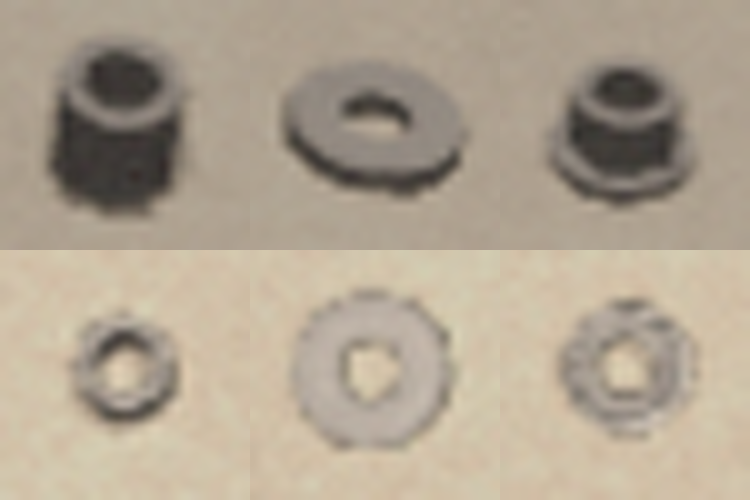

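Run:
```python
from h import *
g=lambda X,Y,u,v:((X+.5)/10-.5+u-12,(Y+.5)/10-.5+v-12)
for n,s,t,z in(('spacer',g(120,82,360,229),g(127,113,296,187),.028),('washer',g(125,115,414,183),g(122,120,248,249),.008),('bushing',g(124,90,356,176),g(126,115,299,251),.024)):
    print(n,onplane('scene',[s],z).round(4),onplane('top',[t],z).round(4),tri(s,t).round(4))
f=lambda X,Y,ox,oy:((X+.5)*.15-.5+ox,(Y+.5)*.15-.5+oy)
S=[f(*q,200,155) for q in((292,155),(83,324),(228,333))]; T=[f(X-400,Y,376,190) for X,Y in((548,96),(663,97),(548,322),(666,322))]
print(onplane('scene',S,.012).round(4)); P=onplane('top',T,.012); print(P.round(4),P.mean(0).round(4))
from scipy.spatial.transform import Rotation as R
print(R.from_rotvec(robot.read_state()['ee_rot']).as_matrix().round(3))
```

```text
spacer [[0.6704 0.1037 0.028 ]] [[0.6689 0.1033 0.028 ]] [0.6691 0.1036 0.0267]
washer [[0.4829 0.2546 0.008 ]] [[0.483  0.2546 0.008 ]] [0.483  0.2546 0.0081]
bushing [[0.4744 0.0974 0.024 ]] [[0.4743 0.098  0.024 ]] [0.4743 0.0977 0.0239]
[[ 0.5046 -0.2016  0.012 ]
 [ 0.6076 -0.2589  0.012 ]
 [ 0.6084 -0.204   0.012 ]]
[[ 0.6082 -0.2055  0.012 ]
 [ 0.6065 -0.2584  0.012 ]
 [ 0.5045 -0.2012  0.012 ]
 [ 0.5032 -0.2551  0.012 ]] [ 0.5556 -0.2301  0.012 ]
[[-0.973  0.23  -0.   ]
 [ 0.23   0.973  0.   ]
 [ 0.    -0.    -1.   ]]
```

```bash
python3 -m handwheel '[[0,0,-6.65,-0.1,-0.1,0,1],[0,0,-6.65,-0.3,-0.3,0,1],[0,0,0,-0.7,-0.7,0.1,1],[0,0,0,-0.7,-0.7,0.1,1],[0,0,0,-0.7,-0.7,0.1,1],[0,0,0,-0.7,-0.7,0.1,1],[0,0,0,-0.7,-0.7,0.1,1],[0,0,0,-0.7,-0.7,0.1,1],[0,0,0,-0.7,-0.7,0.1,1],[0,0,0,-0.7,-0.7,0.1,1]]' 20
```

```text
time_s: 2.08
tcp_pos: [0.388, 0.3891, 0.1993]
ee_rot: [-0.001, 3.141, 0.001]
ft_force: [0.6, 1.8, 0.5]
grip_width: 1.001
```

```bash
python3 -m handwheel '[[0,0,0,-0.7,-0.7,0.2,1],[0,0,0,-0.7,-0.7,0.2,1],[0,0,0,-0.7,-0.7,0.2,1],[0,0,0,-0.7,-0.7,0.2,0.8],[0,0,0,-0.7,-0.7,0.2,0.6],[0,0,0,-0.7,-0.7,0.2,0.6],[0,0,0,-0.7,-0.7,0.2,0.6],[0,0,0,-0.7,-0.7,0.2,0.6],[0,0,0,-0.7,-0.7,0.2,0.6],[0,0,0,0,0,0,0.6]]'
python3 - <<'E'
from station import robot
s=robot.read_state();print(s['tcp_pos'],s['ee_rot'],s['ft_force'],s['grip_width'])
E
```

```text
time_s: 2.92
tcp_pos: [0.6432, 0.1336, 0.1259]
ee_rot: [0.005, 3.14, -0.001]
ft_force: [-1.7, 0.5, -0.2]
grip_width: 0.801
[0.64323073 0.13358963 0.12591615] [ 4.99581142e-03  3.13995691e+00 -1.44367157e-03] [-1.72744789  0.50683213 -0.19325412] 0.8013019304038818
```

```bash
python3 -m handwheel '[[0,0,0,-0.35,-0.38,0,0.6],[0,0,0,-0.30,-0.37,0.1,0.6],[0,0,0,0,0,0.7,0.6],[0,0,0,0,0,0.8,0.6],[0,0,0,0,0,0.8,0.6],[0,0,0,0,0,0.4,0.6],[0,0,0,0,0,0.1,0.6],[0,0,0,0,0,0,0.6]]'
```

```text
time_s: 3.58
tcp_pos: [0.6644, 0.1084, 0.01]
ee_rot: [0.001, -3.14, 0.0]
ft_force: [-0.7, -0.1, 0.5]
grip_width: 0.803
```

```bash
python3 -m handwheel '[[0,0,0,-0.12,-0.12,0.05,0.6],[0,0,0,0,0,0,0.2],[0,0,0,0,0,0,-1],[0,0,0,0,0,0,-1],[0,0,0,0,0,0,-1],[0,0,0,0,0,0,-1],[0,0,0,0,0,0,-1]]' 20
```

```text
time_s: 4.17
tcp_pos: [0.6706, 0.1039, 0.0106]
ee_rot: [-0.001, 3.14, 0.0]
ft_force: [-0.5, -1.9, 7.9]
grip_width: 0.348
```

```bash
python3 -m handwheel '[[0,0,0,0,0,0,-1],[0,0,0,0,0,0,0.3],[0,0,0,0,0,0,0.3],[0,0,7,0,0,0,0.3],[0,0,7,0,0,0,0.3],[0,0,7,0,0,0,0.3],[0,0,7,0,0,0,0.3],[0,0,7,0,0,0,0.3],[0,0,7,0,0,0,0.3],[0,0,7,0,0,0,0.3]]' 20;python3 -m handwheel '[[0,0,7,0,0,0,0.3],[0,0,7,0,0,0,0.3],[0,0,7,0,0,0,0.3],[0,0,7,0,0,0,0.3],[0,0,7,0,0,0,0.3],[0,0,6,0,0,0,0.3],[0,0,0,0,0,0,-1],[0,0,0,0,0,0,-1],[0,0,0,0,0,0,-1],[0,0,0,0,0,0,-1]]' 20
```

```text
time_s: 5.0
tcp_pos: [0.6697, 0.104, 0.0094]
ee_rot: [1.311, 2.855, 0.0]
ft_force: [0.6, -0.2, -0.2]
grip_width: 0.651
time_s: 5.83
tcp_pos: [0.6697, 0.1039, 0.0095]
ee_rot: [-2.218, -2.225, -0.0]
ft_force: [-1.8, 1.3, 3.7]
grip_width: 0.347
```

```bash
python3 -m handwheel '[[0,0,0,0,0,0,-1],[0,0,0,0,0,-0.3,-1],[0,0,0,0,0,-0.8,-1],[0,0,0,0,0,-0.9,-1],[0,0,0,-0.3,-0.1,-0.8,-1],[0,0,0,-0.8,-0.3,-0.4,-1],[0,0,0,-0.9,-0.33,0,-1],[0,0,0,-0.9,-0.33,0,-1],[0,0,0,-0.9,-0.33,0,-1],[0,0,0,-0.9,-0.33,0,-1]]' 40;python3 -m handwheel '[[0,0,0,-0.9,-0.33,0,-1],[0,0,0,-0.9,-0.33,0,-1],[0,0,0,-0.9,-0.33,0,-1],[0,0,0,-0.7,-0.25,0,-1],[0,0,0,-0.3,-0.1,0,-1],[0,0,0,0,0,0,-1],[0,0,0,0,0,0,-1]]' 40
```

```text
time_s: 6.67
tcp_pos: [0.6003, -0.0856, 0.1383]
ee_rot: [2.218, 2.223, 0.001]
ft_force: [0.5, -0.5, -0.3]
grip_width: 0.341
time_s: 7.25
tcp_pos: [0.5475, -0.2325, 0.1378]
ee_rot: [2.222, 2.221, 0.0]
ft_force: [-0.4, -0.4, -1.1]
grip_width: 0.337
```

```bash
python3 -m handwheel '[[0,0,0,0.07,0.11,0.2,-1],[0,0,0,0,0,0.15,-1],[0,0,0,0,0,0,-1],[0,0,0,0,0,0,-1]]' 40
python3 - <<'E'
from h import *
t=[]
for n,(u,v) in(("scene",(226,165)),("top",(410,220))):
    p,d=robot.grab_frame(n); c=p[v-30:v+30,u-30:u+30,::-1]; t.append(cv2.resize(c,(400,400),interpolation=cv2.INTER_CUBIC))
cv2.imwrite('pics/a1.png',cv2.hconcat(t)); s=robot.read_state(); print(s['tcp_pos'],s['ft_force'])
E
```

```text
time_s: 7.58
tcp_pos: [0.5518, -0.2281, 0.1225]
ee_rot: [-2.218, -2.223, 0.001]
ft_force: [1.5, 0.6, -1.1]
grip_width: 0.338
[ 0.55203124 -0.2287091   0.12310964] [ 0.59224432 -1.04907943 -0.48898164]
```

View pics/a1.png

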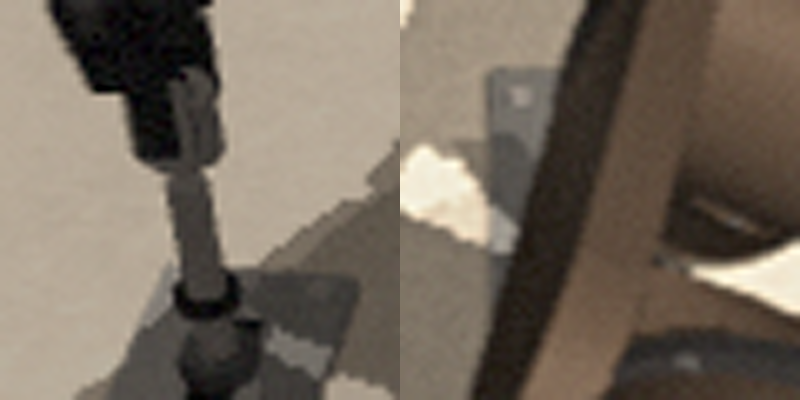

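```bash
python3 -m handwheel '[[0,0,0,-0.02,0,0.15,-1],[0,0,0,0,0,0.1,-1],[0,0,0,0,0,0.05,-1],[0,0,0,0,0,0.03,-1],[0,0,0,0,0,0.02,-1]]' 40
```

```text
time_s: 8.1
tcp_pos: [0.5518, -0.2302, 0.109]
ee_rot: [-2.221, -2.221, 0.0]
ft_force: [0.4, 0.3, -1.3]
grip_width: 0.336
```

```bash
python3 -m handwheel '[[0,0,0,0,0,0.03,-1],[0,0,0,0,0,0.03,-1],[0,0,0,0,0,0.02,-1]]' 40
```

```text
time_s: 8.35
tcp_pos: [0.5519, -0.2302, 0.1061]
ee_rot: [2.221, 2.222, 0.0]
ft_force: [-0.0, 0.2, -0.6]
grip_width: 0.339
```

```bash
python3 -m handwheel '[[0,0,0,0,0,0.05,-1],[0,0,0,0,0,0.05,-1],[0,0,0,0,0,0.05,-1]]' 40;  python3 -m handwheel '[[0,0,0,0,0,0.05,-1],[0,0,0,0,0,0.05,-1],[0,0,0,0,0,0.05,-1]]' 40
python3 - <<'E'
from h import *
t=[]
for n,(u,v) in(("scene",(226,165)),):
    p,d=robot.grab_frame(n); c=p[v-30:v+30,u-30:u+30,::-1]; t.append(cv2.resize(c,(600,600),interpolation=cv2.INTER_CUBIC))
cv2.imwrite('pics/a2.png',cv2.hconcat(t)); s=robot.read_state(); print(s['tcp_pos'],s['ft_force'])
E
```

```text
time_s: 8.6
tcp_pos: [0.5519, -0.2302, 0.0999]
ee_rot: [2.221, 2.222, 0.0]
ft_force: [0.1, 0.1, -1.4]
grip_width: 0.338
time_s: 8.85
tcp_pos: [0.5519, -0.2302, 0.0939]
ee_rot: [-2.221, -2.222, 0.0]
ft_force: [0.6, 0.2, -0.8]
grip_width: 0.338
[ 0.55171232 -0.2300726   0.09351001] [-0.99716956 -0.00739142 -1.6857504 ]
```

View pics/a2.png

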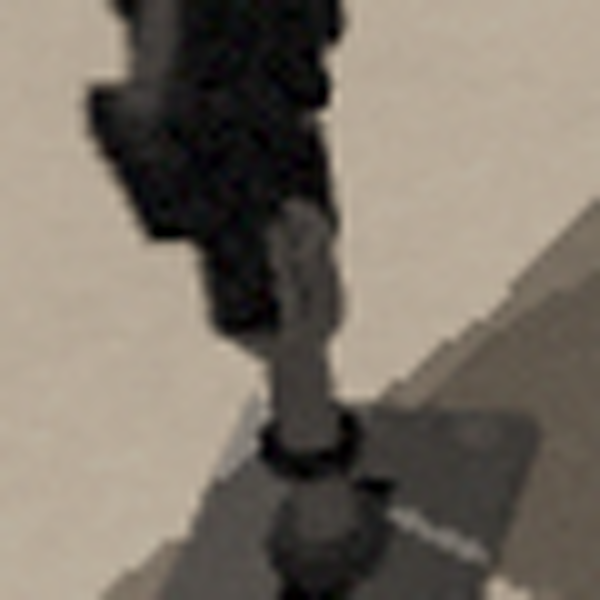

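Run:
```python
from h import *
p,d=robot.grab_frame('scene'); u,v=226,165
c=cv2.resize(p[v-30:v+30,u-30:u+30,::-1],(600,600),interpolation=cv2.INTER_CUBIC)
c=cv2.convertScaleAbs(c,alpha=2,beta=10)
a=np.linspace(0,2*np.pi,60)
def ring(x,y,z,r,col):
    q=proj('scene',np.c_[x+r*np.cos(a),y+r*np.sin(a),0*a+z]); q=(q-[u-30,v-30]+.5)*10
    cv2.polylines(c,[q.astype(np.int32).reshape(-1,1,2)],True,col,1)
for z in(.084,.112): ring(.5517,-.2301,z,.015,(0,255,0))
for z in(.02,.1): ring(.5518,-.2298,z,.008,(0,0,255))
cv2.imwrite('pics/a3.png',c); print(d[v-30+20:v-30+50:2,u-30+18:u-30+40].round(3))
```

```text
[[0.88  0.88  0.88  0.863 0.866 0.869 0.878 0.887 0.894 0.902 0.903 0.948
  0.944 0.949 0.948 0.956 1.137 1.13  1.136 1.128 1.13  1.135]
 [0.879 0.88  0.881 0.878 0.875 0.874 0.877 0.885 0.911 0.909 0.911 0.948
  0.942 0.94  0.938 0.952 1.127 1.124 1.123 1.121 1.127 1.123]
 [1.117 0.912 0.884 0.883 0.881 0.883 0.883 0.886 0.909 0.915 0.914 0.95
  0.934 0.935 0.935 0.956 1.115 1.119 1.12  1.116 1.116 1.119]
 [1.113 1.111 0.908 0.907 0.91  0.911 0.906 0.908 0.911 0.915 0.917 0.922
  0.928 0.933 0.935 0.943 1.114 1.107 1.115 1.113 1.109 1.115]
 [1.101 1.104 0.919 0.911 0.914 0.912 0.912 0.913 0.912 0.922 0.923 0.924
  0.937 0.938 0.939 0.945 1.103 1.104 1.101 1.106 1.105 1.103]
 [1.095 1.094 0.924 0.912 0.916 0.917 0.    0.914 0.92  0.921 0.926 0.921
  0.935 0.941 0.939 0.949 0.958 1.098 1.097 1.098 1.099 1.099]
 [1.091 1.088 1.091 0.919 0.918 0.922 0.919 0.919 0.919 0.922 0.929 0.931
  0.939 0.946 0.947 0.95  1.092 1.089 1.091 1.089 1.091 1.088]
 [1.083 1.08  1.084 1.083 1.076 0.945 0.945 0.942 0.94  0.938 0.932 0.943
  0.946 0.948 0.951 1.086 1.081 1.085 1.087 1.085 1.084 1.083]
 [1.0
[... 254 characters left out ...]
5 1.071 1.07 ]
 [1.061 1.062 1.063 1.062 1.064 1.064 1.062 1.045 1.047 0.963 0.964 0.962
  0.964 0.964 0.963 0.971 1.048 1.052 1.048 1.048 1.051 1.064]
 [1.052 1.055 1.056 1.056 1.058 1.058 1.036 1.041 0.979 0.978 0.971 0.964
  0.966 0.966 0.971 0.975 0.979 0.978 1.04  1.042 1.044 1.04 ]
 [1.049 1.047 1.049 1.051 1.051 1.038 1.032 1.036 0.974 0.974 0.972 0.968
  0.967 0.97  0.971 0.976 0.975 0.976 1.037 1.035 1.038 1.037]
 [1.044 1.044 1.043 1.041 1.03  1.028 1.028 1.028 0.975 0.97  0.972 0.968
  0.968 0.97  0.973 0.97  0.977 1.029 1.027 1.03  1.029 1.033]
 [1.039 1.037 1.036 1.022 1.02  1.024 1.024 1.024 1.021 1.025 1.022 0.979
  0.98  0.979 0.977 0.982 0.988 1.023 1.021 1.026 1.023 1.023]]
```

View pics/a3.png

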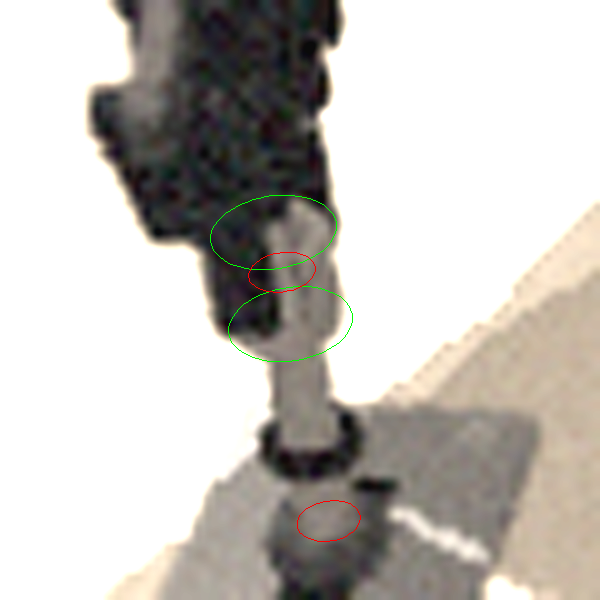

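```bash
python3 -m handwheel '[[0,0,0,0,0,0.05,-1],[0,0,0,0,0,0.1,-1],[0,0,0,0,0,0.1,-1],[0,0,0,0,0,0.1,-1],[0,0,0,0,0,0.1,-1],[0,0,0,0,0,0.05,-1],[0,0,0,0,0,0,-1]]' 40; python3 -m handwheel '[[0,0,0,0,0,0,-0.1],[0,0,0,0,0,0,-0.1],[0,0,0,0,0,0,0.1],[0,0,0,0,0,0,0.1]]' 40;python3 - <<'E'
from h import *
p,d=robot.grab_frame('scene'); u,v=226,165
c=cv2.resize(p[v-30:v+30,u-30:u+30,::-1],(600,600),interpolation=cv2.INTER_CUBIC)
cv2.imwrite('pics/a4.png',cv2.convertScaleAbs(c,alpha=1.8,beta=10))
E
```

```text
time_s: 9.53
tcp_pos: [0.5516, -0.23, 0.0734]
ee_rot: [-2.22, -2.221, 0.001]
ft_force: [1.2, -0.9, -0.9]
grip_width: 0.337
time_s: 9.87
tcp_pos: [0.552, -0.2303, 0.0743]
ee_rot: [2.221, 2.221, 0.0]
ft_force: [0.4, 0.3, -0.7]
grip_width: 0.549
```

View pics/a4.png

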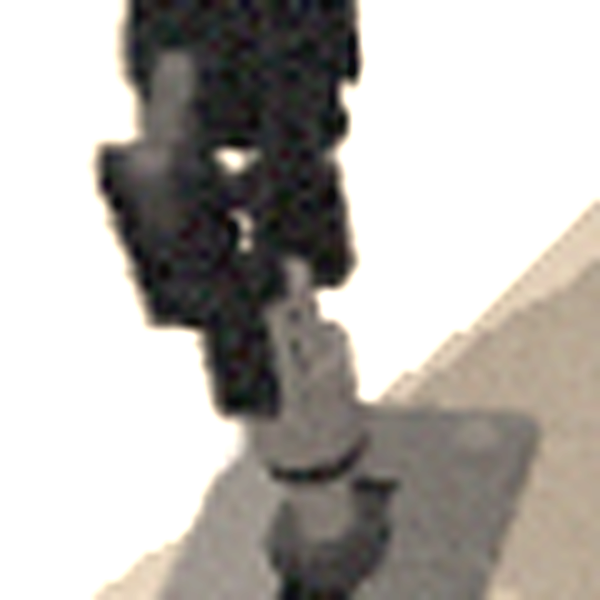

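```bash
python3 -m handwheel '[[0,0,0,0,0,-0.3,0.2],[0,0,0,0,0,-0.7,0.4],[0,0,0,0,0,-0.5,0.6],[0,0,0,0.5,-0.05,-0.2,0.6],[0,0,0,0.95,-0.15,0,0.6],[0,0,0,0.95,-0.15,0,0.6],[0,0,0,0.95,-0.15,0,0.6],[0,0,0,0.95,-0.15,0,0.6],[0,0,0,0.95,-0.15,0,0.6],[0,0,0,0.95,-0.15,0,0.6]]' 20;python3 -m handwheel '[[0,0,0,0.95,-0.15,0,0.6],[0,0,0,0.95,-0.15,0,0.6],[0,0,0,0.95,-0.15,0.1,0.6],[0,0,0,0.95,-0.15,0.2,0.6],[0,0,0,0.95,-0.15,0.3,0.6],[0,0,0,0.7,-0.1,0.4,0.6],[0,0,0,0.3,-0.05,0.4,0.6],[0,0,0,0,0,0,0.6],[0,0,0,0,0,0,0.6]]' 20
```

```text
time_s: 10.75
tcp_pos: [0.5134, 0.0194, 0.1432]
ee_rot: [2.221, 2.221, 0.001]
ft_force: [0.3, 0.9, 0.1]
grip_width: 0.798
time_s: 11.5
tcp_pos: [0.4772, 0.2481, 0.0862]
ee_rot: [-2.219, -2.224, 0.002]
ft_force: [0.1, -0.9, -0.5]
grip_width: 0.797
```

```bash
python3 -m handwheel '[[0,0,0,0.16,0.15,0.3,0.6],[0,0,0,0,0,0.7,0.6],[0,0,0,0,0,0.6,0.6],[0,0,0,0,0,0.3,0.6],[0,0,0,0,0,0.15,0.6],[0,0,0,0,0,0.05,0.6],[0,0,0,0,0,0,0.6],[0,0,0,0,0,0,0.6]]' 20
```

```text
time_s: 12.17
tcp_pos: [0.4844, 0.2542, 0.0032]
ee_rot: [2.221, 2.221, 0.002]
ft_force: [-1.0, -0.1, 0.0]
grip_width: 0.799
```

```bash
python3 -m handwheel '[[0,0,0,0,0,0,0.3],[0,0,0,0,0,0,0.1],[0,0,0,0,0,0,-0.1],[0,0,0,0,0,0,-0.3],[0,0,0,0,0,0,-0.3],[0,0,0,0,0,0,-0.3]]' 20
```

```text
time_s: 12.67
tcp_pos: [0.4842, 0.2545, 0.0032]
ee_rot: [2.221, 2.222, 0.002]
ft_force: [-0.9, -1.4, 13.8]
grip_width: 0.542
```

```bash
python3 -m handwheel '[[0,0,0,0,0,0,0.4],[0,0,0,0,0,0,0.4],[0,0,-6.5,0,0,0,0.4],[0,0,-7,0,0,0,0.4],[0,0,-7,0,0,0,0.4],[0,0,-7,0,0,0,0.4],[0,0,-7,0,0,0,0.4],[0,0,-7,0,0,0,0.4],[0,0,-7,0,0,0,0.4],[0,0,-7,0,0,0,0.4]]' 20;python3 -m handwheel '[[0,0,-7,0,0,0,0.4],[0,0,-7,0,0,0,0.4],[0,0,-7,0,0,0,0.4],[0,0,-7,0,0,0,0.4],[0,0,-6.5,0,0,0,0.4],[0,0,0,0,0,0,0.2],[0,0,0,0,0,0,0],[0,0,0,0,0,0,-0.3],[0,0,0,0,0,0,-0.3],[0,0,0,0,0,0,-0.3]]' 20
```

```text
time_s: 13.5
tcp_pos: [0.4838, 0.2543, 0.0022]
ee_rot: [0.922, 3.003, 0.0]
ft_force: [-0.2, 0.1, -0.3]
grip_width: 0.697
time_s: 14.33
tcp_pos: [0.4838, 0.2543, 0.0024]
ee_rot: [0.007, 3.141, 0.0]
ft_force: [-2.1, -1.0, 4.9]
grip_width: 0.539
```

```bash
python3 -m handwheel '[[0,0,0,0,0,0,-0.3],[0,0,0,0,0,-0.1,-0.3],[0,0,0,0,0,-0.5,-0.3],[0,0,0,0,0,-0.8,-0.3],[0,0,0,0,0,-0.8,-0.3],[0,0,0,-0.05,-0.4,-0.6,-0.3],[0,0,0,-0.1,-0.8,-0.3,-0.3],[0,0,0,-0.13,-0.93,0,-0.3],[0,0,0,-0.13,-0.93,0,-0.3],[0,0,0,-0.13,-0.93,0,-0.3]]' 40;python3 -m handwheel '[[0,0,0,-0.13,-0.93,0,-0.3],[0,0,0,-0.13,-0.93,0,-0.3],[0,0,0,-0.13,-0.93,0,-0.3],[0,0,0,-0.13,-0.93,0,-0.3],[0,0,0,-0.13,-0.93,0,-0.3],[0,0,0,-0.13,-0.93,0,-0.3],[0,0,0,-0.13,-0.93,0,-0.3],[0,0,0,-0.13,-0.93,0,-0.3],[0,0,0,-0.1,-0.5,0,-0.3],[0,0,0,0,-0.2,0,-0.3]]' 40; python3 -m handwheel '[[0,0,0,0,0,0,-0.3],[0,0,0,0,0,0,-0.3],[0,0,0,0,0,0,-0.3]]' 40
```

```text
time_s: 15.17
tcp_pos: [0.5054, 0.0933, 0.1268]
ee_rot: [0.004, 3.141, 0.0]
ft_force: [1.0, -0.5, -0.5]
grip_width: 0.519
time_s: 16.0
tcp_pos: [0.5517, -0.2344, 0.1263]
ee_rot: [0.009, 3.14, -0.001]
ft_force: [0.3, -0.2, -0.1]
grip_width: 0.518
time_s: 16.25
tcp_pos: [0.5506, -0.2296, 0.126]
ee_rot: [0.0, -3.141, -0.001]
ft_force: [0.1, -0.1, -0.6]
grip_width: 0.523
```

```bash
python3 -m handwheel '[[0,0,0,-0.02,0,0.2,-0.3],[0,0,0,0,0,0.1,-0.3],[0,0,0,0,0,0,-0.3],[0,0,0,0,0,0,-0.3]]' 40;python3 - <<'E'
from h import *
p,d=robot.grab_frame('scene'); u,v=226,165
c=cv2.resize(p[v-30:v+30,u-30:u+30,::-1],(600,600),interpolation=cv2.INTER_CUBIC)
cv2.imwrite('pics/b1.png',cv2.convertScaleAbs(c,alpha=1.8,beta=10)); s=robot.read_state(); print(s['tcp_pos'],s['ft_force'])
E
```

```text
time_s: 16.58
tcp_pos: [0.5516, -0.2302, 0.1136]
ee_rot: [0.001, -3.141, -0.001]
ft_force: [-0.8, -0.0, -0.8]
grip_width: 0.522
[ 0.55182668 -0.23047876  0.11386858] [-0.18315798 -0.68713611 -1.08351113]
```

View pics/b1.png

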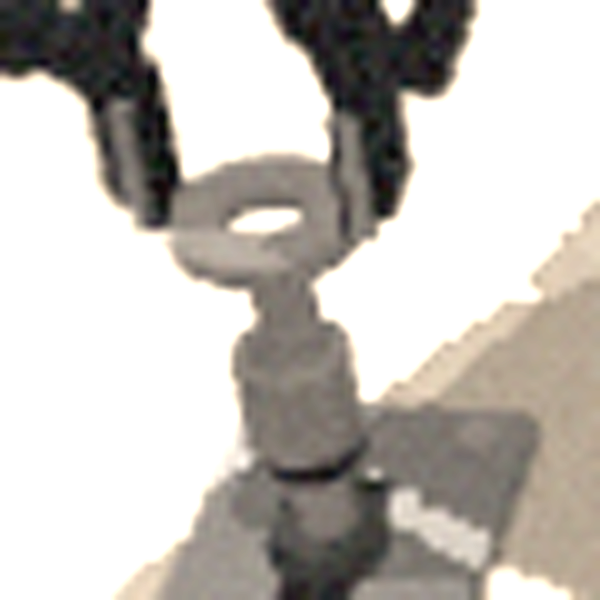

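```bash
python3 -m handwheel '[[0,0,0,0,0,0.1,-0.3],[0,0,0,0,0,0.1,-0.3],[0,0,0,0,0,0.05,-0.3],[0,0,0,0,0,0.03,-0.3],[0,0,0,0,0,0,-0.3]]' 40;python3 -m handwheel '[[0,0,0,0,0,0.03,-0.3],[0,0,0,0,0,0.03,-0.3],[0,0,0,0,0,0.03,-0.3]]' 40
```

```text
time_s: 17.05
tcp_pos: [0.5517, -0.2309, 0.1025]
ee_rot: [0.0, -3.141, -0.001]
ft_force: [0.5, 0.7, -0.8]
grip_width: 0.526
time_s: 17.3
tcp_pos: [0.5519, -0.2309, 0.0993]
ee_rot: [-0.0, 3.141, 0.0]
ft_force: [0.9, 2.2, 1.1]
grip_width: 0.526
```

```bash
python3 -m handwheel '[[0,0,0,0,0.02,0,-0.3],[0,0,0,0,0,0.03,-0.3],[0,0,0,0,0,0.03,-0.3],[0,0,0,0,0,0.03,-0.3]]' 40;python3 -m handwheel '[[0,0,0,0,0,0.05,-0.3],[0,0,0,0,0,0.05,-0.3],[0,0,0,0,0,0,-0.3]]' 40
```

```text
time_s: 17.63
tcp_pos: [0.5519, -0.2302, 0.0956]
ee_rot: [-0.001, 3.142, -0.0]
ft_force: [-0.5, 0.4, -1.2]
grip_width: 0.525
time_s: 17.88
tcp_pos: [0.5517, -0.2301, 0.0912]
ee_rot: [0.0, -3.141, -0.0]
ft_force: [-0.6, 0.1, -0.5]
grip_width: 0.522
```

```bash
python3 -m handwheel '[[0,0,0,0,0,0,0.15],[0,0,0,0,0,0,0.25],[0,0,0,0,0,0,0.35],[0,0,0,0,0,0,0.5]]' 20;python3 - <<'E'
from h import *
p,d=robot.grab_frame('scene'); u,v=226,165
c=cv2.resize(p[v-30:v+30,u-30:u+30,::-1],(600,600),interpolation=cv2.INTER_CUBIC)
cv2.imwrite('pics/b2.png',cv2.convertScaleAbs(c,alpha=1.8,beta=10)); s=robot.read_state(); print(s['tcp_pos'],s['ft_force'])
E
```

```text
time_s: 18.22
tcp_pos: [0.552, -0.2302, 0.0918]
ee_rot: [-0.001, 3.141, -0.0]
ft_force: [0.5, -1.0, 0.1]
grip_width: 0.749
[ 0.55196199 -0.23023116  0.09180435] [-0.20306346  0.10285613  0.00305563]
```

View pics/b2.png

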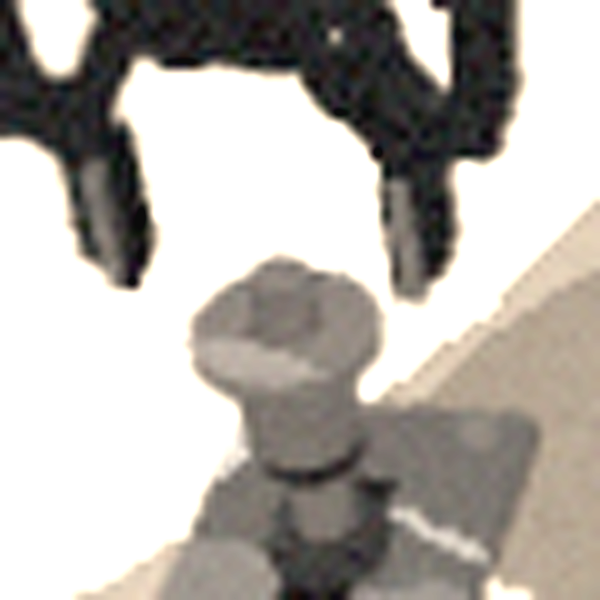

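```bash
python3 -m handwheel '[[0,0,0,0,0,-0.4,0.5],[0,0,0,0,0,-0.6,0.5],[0,0,0,0.1,0.4,-0.2,0.5],[0,0,0,0.2,0.8,0,0.5],[0,0,0,0.22,0.93,0,0.5],[0,0,0,0.22,0.93,0,0.5],[0,0,0,0.22,0.93,0,0.5],[0,0,0,0.22,0.93,0,0.5],[0,0,0,0.22,0.93,0.1,0.5],[0,0,0,0.22,0.93,0.3,0.5]]' 20;python3 -m handwheel '[[0,0,0,0.22,0.8,0.4,0.5],[0,0,0,0.1,0.4,0.5,0.5],[0,0,0,0,0.2,0.5,0.5],[0,0,0,0,0,0,0.5],[0,0,0,0,0,0,0.5],[0,0,0,0,0,0,0.5]]' 20
```

```text
time_s: 19.1
tcp_pos: [0.487, 0.0429, 0.1248]
ee_rot: [-0.0, 3.139, 0.0]
ft_force: [1.0, 0.4, 0.5]
grip_width: 0.75
time_s: 19.6
tcp_pos: [0.4745, 0.0967, 0.0684]
ee_rot: [-0.0, 3.141, 0.0]
ft_force: [0.5, -0.5, -0.3]
grip_width: 0.75
```

```bash
python3 -m handwheel '[[0,0,0,0,0.02,0.5,0.5],[0,0,0,0,0,0.6,0.5],[0,0,0,0,0,0.3,0.5],[0,0,0,0,0,0.08,0.3],[0,0,0,0,0,0,0],[0,0,0,0,0,0,-0.2],[0,0,0,0,0,0,-1],[0,0,0,0,0,0,-1],[0,0,0,0,0,0,-1],[0,0,0,0,0,0,-1]]' 20
```

```text
time_s: 20.43
tcp_pos: [0.4751, 0.0976, 0.0097]
ee_rot: [-0.001, 3.14, 0.0]
ft_force: [-0.5, -6.0, 10.2]
grip_width: 0.332
```

```bash
python3 -m handwheel '[[0,0,0,0,0,0,0.3],[0,0,0,0,0,0,0.3],[0,0,6.5,0,0,0,0.3],[0,0,7,0,0,0,0.3],[0,0,7,0,0,0,0.3],[0,0,7,0,0,0,0.3],[0,0,7,0,0,0,0.3],[0,0,7,0,0,0,0.3],[0,0,7,0,0,0,0.3],[0,0,7,0,0,0,0.3]]' 20;python3 -m handwheel '[[0,0,7,0,0,0,0.3],[0,0,7,0,0,0,0.3],[0,0,7,0,0,0,0.3],[0,0,7,0,0,0,0.3],[0,0,6.5,0,0,0,0.3],[0,0,0,0,0,0,0],[0,0,0,0,0,0,-0.2],[0,0,0,0,0,0,-1],[0,0,0,0,0,0,-1],[0,0,0,0,0,0,-1]]' 20
```

```text
time_s: 21.27
tcp_pos: [0.4743, 0.0979, 0.0088]
ee_rot: [1.47, 2.776, 0.0]
ft_force: [0.6, -0.6, -0.9]
grip_width: 0.65
time_s: 22.1
tcp_pos: [0.4743, 0.0979, 0.0088]
ee_rot: [2.217, 2.226, 0.001]
ft_force: [0.0, -0.5, 5.6]
grip_width: 0.329
```

```bash
python3 -m handwheel '[[0,0,0,0,0,0,-1],[0,0,0,0,0,-0.3,-1],[0,0,0,0,0,-0.8,-1],[0,0,0,0,0,-0.9,-1],[0,0,0,-0.3,0.1,-0.7,-1],[0,0,0,-0.8,0.2,-0.4,-1],[0,0,0,-0.93,0.22,0,-1],[0,0,0,-0.93,0.22,0,-1],[0,0,0,-0.93,0.22,0,-1],[0,0,0,-0.93,0.22,0,-1]]' 60;python3 -m handwheel '[[0,0,0,-0.93,0.22,0,-1],[0,0,0,-0.93,0.22,0,-1],[0,0,0,-0.93,0.22,0,-1],[0,0,0,-0.4,0.1,0,-1],[0,0,0,-0.2,0,0,-1],[0,0,0,0,0,0,-1],[0,0,0,0,0,0,-1],[0,0,0,0,0,0,-1]]' 60
```

```text
time_s: 22.93
tcp_pos: [0.5215, -0.0968, 0.1328]
ee_rot: [2.216, 2.226, 0.0]
ft_force: [0.5, 0.8, -1.0]
grip_width: 0.313
time_s: 23.6
tcp_pos: [0.5513, -0.229, 0.1324]
ee_rot: [-2.218, -2.223, 0.0]
ft_force: [-0.6, -0.8, -0.7]
grip_width: 0.314
```

```bash
python3 -m handwheel '[[0,0,0,-0.025,0.01,0.25,-1],[0,0,0,0,0,0.2,-1],[0,0,0,0,0,0.07,-1],[0,0,0,0,0,0,-1],[0,0,0,0,0,0,-1]]' 60;python3 - <<'E'
from h import *
p,d=robot.grab_frame('scene'); u,v=226,165
c=cv2.resize(p[v-30:v+30,u-30:u+30,::-1],(600,600),interpolation=cv2.INTER_CUBIC)
cv2.imwrite('pics/c1.png',cv2.convertScaleAbs(c,alpha=1.8,beta=10)); s=robot.read_state(); print(s['tcp_pos'],s['ft_force'])
E
```

```text
time_s: 24.02
tcp_pos: [0.5521, -0.2312, 0.1112]
ee_rot: [-2.22, -2.222, 0.0]
ft_force: [-0.4, 0.4, -0.2]
grip_width: 0.312
[ 0.55229176 -0.23136995  0.11159051] [-0.64000372 -0.65387747 -0.51784247]
```

View pics/c1.png

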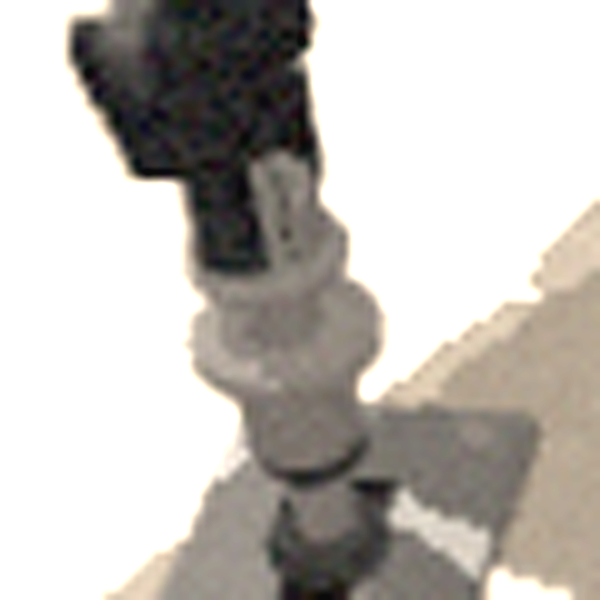

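```bash
python3 -m handwheel '[[0,0,0,0.03,-0.01,0,-1],[0,0,0,0,0,0.05,-1],[0,0,0,0,0,0.03,-1],[0,0,0,0,0,0.02,-1],[0,0,0,0,0,0,-1]]' 60;python3 -m handwheel '[[0,0,0,0,0,0.03,-1],[0,0,0,0,0,0.03,-1],[0,0,0,0,0,0.03,-1]]' 60
```

```text
time_s: 24.48
tcp_pos: [0.5518, -0.2304, 0.1076]
ee_rot: [-2.221, -2.222, 0.0]
ft_force: [-0.5, 0.9, -1.3]
grip_width: 0.315
time_s: 24.73
tcp_pos: [0.5519, -0.2304, 0.104]
ee_rot: [2.221, 2.222, 0.0]
ft_force: [-0.1, -0.1, -1.1]
grip_width: 0.319
```

```bash
python3 -m handwheel '[[0,0,0,0,0,0.03,-1],[0,0,0,0,0,0.03,-1],[0,0,0,0,0,0.03,-1],[0,0,0,0,0,0.03,-1],[0,0,0,0,0,0,-1]]' 60;python3 -m handwheel '[[0,0,0,0,0,0.03,-1],[0,0,0,0,0,0.03,-1],[0,0,0,0,0,0.03,-1]]' 60;python3 -m handwheel '[[0,0,0,0,0,0.03,-1],[0,0,0,0,0,0.03,-1],[0,0,0,0,0,0.03,-1]]' 60
```

```text
time_s: 25.15
tcp_pos: [0.5518, -0.2303, 0.099]
ee_rot: [-2.221, -2.222, 0.0]
ft_force: [-0.1, 0.7, -0.9]
grip_width: 0.315
time_s: 25.4
tcp_pos: [0.5519, -0.2304, 0.0956]
ee_rot: [2.221, 2.222, 0.0]
ft_force: [-0.2, -0.0, -1.1]
grip_width: 0.317
time_s: 25.65
tcp_pos: [0.552, -0.2304, 0.0922]
ee_rot: [2.221, 2.222, 0.0]
ft_force: [-1.4, 0.4, 5.6]
grip_width: 0.317
```

```bash
python3 -m handwheel '[[0,0,0,0,0,0.03,-1],[0,0,0,0,0,0.03,-1],[0,0,0,0,0,0.03,-1]]' 60;python3 -m handwheel '[[0,0,0,0,0,0.03,-1],[0,0,0,0,0,0.03,-1],[0,0,0,0,0,0.03,-1]]' 60
```

```text
time_s: 25.9
tcp_pos: [0.552, -0.2304, 0.0887]
ee_rot: [2.221, 2.222, 0.0]
ft_force: [-1.8, 0.7, 5.2]
grip_width: 0.317
time_s: 26.15
tcp_pos: [0.552, -0.2304, 0.0851]
ee_rot: [2.221, 2.222, 0.0]
ft_force: [-1.5, 1.0, 5.2]
grip_width: 0.317
```

Pushing at a steady ~6 N net. Continue to near home.

```bash
python3 -m handwheel '[[0,0,0,0,0,0.03,-1],[0,0,0,0,0,0.03,-1],[0,0,0,0,0,0.03,-1],[0,0,0,0,0,0.03,-1],[0,0,0,0,0,0.03,-1],[0,0,0,0,0,0.03,-1]]' 60;python3 -m handwheel '[[0,0,0,0,0,0.025,-1],[0,0,0,0,0,0.025,-1],[0,0,0,0,0,0.025,-1]]' 60
```

```text
time_s: 26.65
tcp_pos: [0.5519, -0.2304, 0.0779]
ee_rot: [2.221, 2.222, 0.0]
ft_force: [-1.3, 1.3, 5.2]
grip_width: 0.317
time_s: 26.9
tcp_pos: [0.552, -0.2304, 0.0749]
ee_rot: [2.221, 2.222, 0.0]
ft_force: [-1.1, 0.7, 5.3]
grip_width: 0.313
```

```bash
python3 -m handwheel '[[0,0,0,0,0,0.02,-1],[0,0,0,0,0,0.02,-1],[0,0,0,0,0,0.01,-1],[0,0,0,0,0,0,-1]]' 60;python3 -m handwheel '[[0,0,0,0,0,0.015,-1],[0,0,0,0,0,0.01,-1],[0,0,0,0,0,0,-1]]' 60
```

```text
time_s: 27.23
tcp_pos: [0.552, -0.2304, 0.0728]
ee_rot: [2.221, 2.222, 0.0]
ft_force: [-0.5, 0.0, 3.7]
grip_width: 0.319
time_s: 27.48
tcp_pos: [0.552, -0.2304, 0.0718]
ee_rot: [2.221, 2.222, 0.0]
ft_force: [-0.9, 1.3, 4.0]
grip_width: 0.317
```

```bash
for i in 1; do :; done; python3 -m handwheel '[[0,0,0,0,0,0.01,-1],[0,0,0,0,0,0.01,-1]]' 60;python3 -m handwheel '[[0,0,0,0,0,0.01,-1],[0,0,0,0,0,0,-1]]' 60
```

```text
time_s: 27.65
tcp_pos: [0.552, -0.2304, 0.0711]
ee_rot: [2.221, 2.222, 0.0]
ft_force: [-1.1, 0.8, 6.0]
grip_width: 0.315
time_s: 27.82
tcp_pos: [0.552, -0.2304, 0.0708]
ee_rot: [2.221, 2.222, 0.0]
ft_force: [-1.7, 0.9, 9.1]
grip_width: 0.321
```

Force is rising at the expected home height; one more small nudge.

```bash
python3 -m handwheel '[[0,0,0,0,0,0.005,-1],[0,0,0,0,0,0,-1]]' 60;python3 -m handwheel '[[0,0,0,0,0,0.005,-1],[0,0,0,0,0,0,-1]]' 60
```

```text
time_s: 27.98
tcp_pos: [0.5521, -0.2305, 0.0709]
ee_rot: [2.221, 2.222, 0.0]
ft_force: [-3.5, 1.5, 12.2]
grip_width: 0.315
time_s: 28.15
tcp_pos: [0.552, -0.2304, 0.0708]
ee_rot: [2.221, 2.221, 0.0]
ft_force: [-4.2, 1.6, 14.2]
grip_width: 0.318
```

```bash
python3 -m handwheel '[[0,0,0,0,0,-0.015,-1],[0,0,0,0,0,0,-0.2],[0,0,0,0,0,0,0],[0,0,0,0,0,0,0.2],[0,0,0,0,0,0,0.3]]' 20; python3 -m handwheel '[[0,0,0,0,0,-0.2,0.4],[0,0,0,0,0,-0.7,0.5],[0,0,0,0,0,-0.8,0.6],[0,0,0,0,0,-0.8,0.6],[0,0,0,0.8,0,-0.4,0.6],[0,0,0,0.9,0,0,0.6],[0,0,0,0.9,0,0,0.6],[0,0,0,0.9,0,0,0.6],[0,0,0,0,0,0,0.6]]' 20
python3 - <<'E'
from h import *
t=[]
for n,(u,v) in(("scene",(226,175)),("top",(408,220))):
    p,d=robot.grab_frame(n); t.append(cv2.resize(p[v-30:v+30,u-30:u+30,::-1],(400,400),interpolation=cv2.INTER_CUBIC))
    if n=='top': cv2.imwrite('pics/d2.png',p[:,:,::-1])
    m=np.zeros(d.shape,bool); m[v-25:v+20,u-15:u+15]=1; P=cloud(n,d,m)
    for b in ('scene',): print(n,P[:,2].max())
    Q=P[np.hypot(P[:,0]-.552,P[:,1]+.2302)<.03]; print(np.histogram(Q[:,2],bins=np.arange(0,.115,.005)))
cv2.imwrite('pics/d1.png',cv2.convertScaleAbs(cv2.hconcat(t),alpha=1.3))
E
```

```text
time_s: 28.57
tcp_pos: [0.5519, -0.2304, 0.0705]
ee_rot: [-2.221, -2.222, 0.0]
ft_force: [0.4, 0.7, -0.5]
grip_width: 0.65
time_s: 29.32
tcp_pos: [0.5512, -0.0853, 0.1874]
ee_rot: [-2.218, -2.224, -0.001]
ft_force: [-0.4, 0.1, -0.8]
grip_width: 0.802
scene 0.1024032241095294
(array([  0,  29, 109,  23,  22,  16,  19,  17,  17,   7,   1,  28,  60,
        61,  23,  22,  25,  42,  11,  16,  14,   0]), array([0.   , 0.005, 0.01 , 0.015, 0.02 , 0.025, 0.03 , 0.035, 0.04 ,
       0.045, 0.05 , 0.055, 0.06 , 0.065, 0.07 , 0.075, 0.08 , 0.085,
       0.09 , 0.095, 0.1  , 0.105, 0.11 ]))
top 0.6949545056426328
(array([0, 1, 0, 0, 0, 0, 0, 0, 0, 0, 0, 0, 0, 0, 0, 0, 0, 0, 0, 0, 0, 0]), array([0.   , 0.005, 0.01 , 0.015, 0.02 , 0.025, 0.03 , 0.035, 0.04 ,
       0.045, 0.05 , 0.055, 0.06 , 0.065, 0.07 , 0.075, 0.08 , 0.085,
       0.09 , 0.095, 0.1  , 0.105, 0.11 ]))
```

View pics/d1.png

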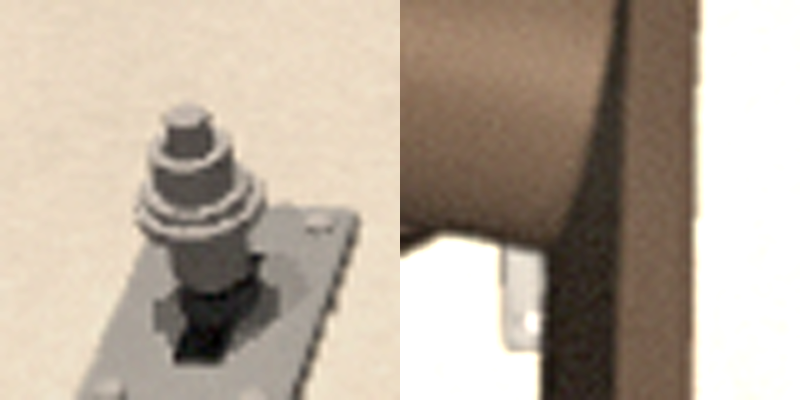

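View pics/d2.png

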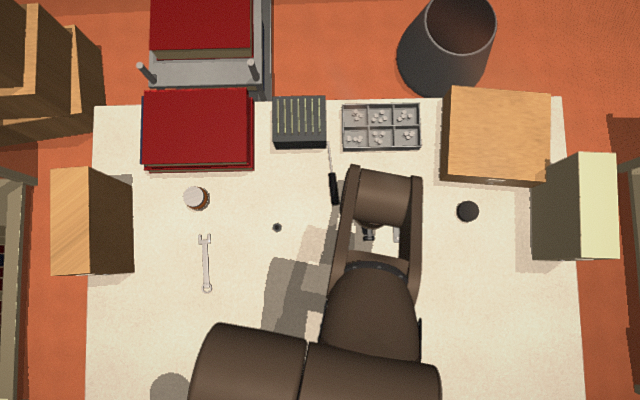

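The scene crop shows the full stack home. The bolt end sticks out above the bushing neck (185,120), the flange and washer are at (200,205), and the spacer sits on the black collar down on the nut (205,295). In the top view the bystanders look unmoved, so I'm handing it in.

```bash
python3 -m handwheel '[[0,0,0,0,0,0,0.6],[0,0,0,0,0,0,0.6],[0,0,0,0,0,0,0.6]]'; python3 -c "
from station import robot
robot.job_done()"
```

```text
time_s: 29.67
tcp_pos: [0.5519, -0.0914, 0.1867]
ee_rot: [2.222, 2.22, -0.0]
ft_force: [-0.1, -0.9, -0.9]
grip_width: 0.804
the job is handed in; nothing more can be done
```

I threaded the spacer, washer and bushing (flange down) onto the bolt in that order. I then pressed the stack down with the gripped bushing until it stopped, let go, backed clear and handed in at about 30 s.

**Threading:** The bolt was found by camera at about x 0.552, y -0.230. The washer brushed the bolt's end at about 2 N, and a 0.8 mm shift freed it.

**Pressing home:** The stack slid at a steady 5 N or so. It then stopped dead with the tool at 0.0708 m, the height worked out for the collar fully home. The force rose to 14 N at most there, below the 25 N limit.

**Last checks:**
- The scene picture and its depth show the bushing's rim at 85–90 mm, where 86 mm was expected.
- The bolt's end shows at about 100 mm, with the stack looking square.
- The bystanders look unmoved in the top picture. I judged this by eye, without measuring their positions.
- The top camera could not confirm the stack at the end because the arm hid it.
- An overlay in the scene view while the spacer went on was about 1 pixel (roughly 2 mm) off. I put this down to camera error, since no force was felt.

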